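Gather the loose fittings in one corner of a lab tray

TASK

Swing the steel tray's folding handle out until it clicks home pointing straight out from the corner, then grip the tray by that handle and raise it so that the tray tips onto its opposite corner and the loose nuts and stirring bars in it all slide down into that corner. Keep that low corner down on the bench, spill nothing and leave the other things on the bench alone. Finish while still holding the tray tipped and still by its handle: do not put it down or let go.

Things in the scene. Friction and masses are not known exactly. Their poses are not given: they have to be found in the camera images.
- tray: square stainless tray, 150 x 150 mm outside, walls 40 mm high and 4 mm thick, floor 5 mm thick with a non-slip rubber underside, about 0.6 kg, loose on the bench. Origin at the centre of its underside; z up, x and y along its sides. A black folding handle is hinged on a bracket outside its (+x, +y) corner; the parts must go to the opposite (-x, -y) corner
- handle (a joint): angle of the folding handle, rad, about the tray's z axis. At 0 it lies along the tray's +y wall, pointing to tray -x; a growing value swings it clockwise seen from above, away from that wall. At value q it points from the hinge at the angle pi - q from tray +x (counter-clockwise from above). End stop 2.356: straight out from the corner, along the diagonal. Starts at 0.4 to 0.9
- handle_hinge (a point): point on the handle's hinge axis, 34 mm out from the tray's outer corner along the diagonal, 37 mm above the tray's underside (mid height of the handle). The hinge is slightly stiff (under 0.5 N at the grip point); a spring catch must be pushed over at about 2.0 rad (under 1 N there) and then holds the handle near its end stop
- handle_grip (a point): middle of the handle's bar, 60 mm from the hinge axis. The bar is black plastic, 14 mm wide, 18 mm tall (28 to 46 mm above the bench when the tray stands flat), and reaches to 105 mm from the hinge axis; its x axis points along the bar to the hinge, z up
- low_corner (a point): inside corner of the tray's floor at its (-x, -y) corner, 5 mm above the tray's underside: where the parts must gather
- nut_a: loose brass clamp nut in the tray: disc 22 mm across, 13 mm tall, 30 g; origin at the centre of its underside. It slides freely on the tray's smooth steel (friction about 0.2)
- nut_b: loose brass clamp nut in the tray: disc 22 mm across, 13 mm tall, 30 g; origin at the centre of its underside. It slides freely on the tray's smooth steel (friction about 0.2)
- bar_a: loose white stirring bar in the tray, 34 x 11 x 11 mm, 12 g; origin at the centre of its underside. It slides freely on the tray's smooth steel (friction about 0.2)
- bar_b: loose white stirring bar in the tray, 34 x 11 x 11 mm, 12 g; origin at the centre of its underside. It slides freely on the tray's smooth steel (friction about 0.2)
- small_bottle: amber bottle, 52 mm across, 105 mm tall, standing beside the tray; leave it alone; origin under its centre
- beaker: glass beaker, 60 mm across, 75 mm tall, standing beside the tray; leave it alone; origin under its centre
- tall_bottle: amber bottle, 90 mm across, 210 mm tall, on the right of the bench; leave it alone; origin under its centre
- jar: glass jar with a lid, 70 mm across, 80 mm tall, on the right of the bench; leave it alone; origin under its centre
- spatula: steel spatula, 190 mm long, lying far on the right; leave it alone
- bosshead: clamp boss, 50 mm block with a side screw, 28 mm high, lying on the left; leave it alone
- cork_ring: cork flask ring, 120 mm across, 28 mm high, lying on the left; leave it alone

How it is judged:
On the way:
1. the handle is swung out and seated in its catch while the tray still stands flat (value of joint handle above 2.26 rad and angle between tray's own z axis and vertical below 0.08 rad), for 0.2 s.
At the end, for the whole second after the job is handed in: Handle seated (over 2.2 rad), tray held still by it (fingers within 65 mm of the grip point), tilted 0.3 to 0.85 rad; low corner under 30 mm, grip point over 90 mm above the bench; all four parts at rest within 68 mm of the low corner; tray leaning on no bystander (value of joint handle above 2.2 rad and angle between tray's own z axis and vertical between 0.3 and 0.85 rad and height (world z) of low_corner below 0.03 m and height (world z) of handle_grip above 0.09 m and distance between the grasp point and handle_grip below 0.065 m and contact force between the fingers and tray above 0.5 N and linear speed of each of tray, nut_a, nut_b, bar_a, bar_b below 0.03 m/s and distance between each of nut_a, nut_b, bar_a, bar_b and low_corner below 0.068 m and contact force between tray and small_bottle below 0.3 N and contact force between tray and beaker below 0.3 N and contact force between tray and tall_bottle below 0.3 N and contact force between tray and jar below 0.3 N and contact force between tray and spatula below 0.3 N and contact force between tray and bosshead below 0.3 N and contact force between tray and cork_ring below 0.3 N); the arm keeps its last pose, push and grip.
It fails at once if a loose part is spilled from the tray (z of any of nut_a, nut_b, bar_a, bar_b in the frame of tray above 0.05 m or z of any of nut_a, nut_b, bar_a, bar_b in the frame of tray below -0.02 m or distance between any of nut_a, nut_b, bar_a, bar_b and tray above 0.14 m).
It fails at once if a bystander is knocked over or pushed more than 25 mm (distance of any of small_bottle, beaker, tall_bottle, jar, spatula, bosshead, cork_ring from where it was at the start of the episode above 0.025 m or angle between any of small_bottle, beaker, tall_bottle, jar, spatula, bosshead, cork_ring's own z axis and vertical above 0.4 rad).
It also fails if it takes over 58 s, if anything falls off the work surface, if the arm or the gripper's body presses on something with over 40 N, if the wrist force passes 120 N, or if a joint passes its speed limit or range.

ROBOT

A 6-joint arm with a two-finger parallel gripper is mounted at the origin on the work surface. World frame = base frame: x ahead of the robot, y to its left, z up, the work surface at z = 0. Lengths are in m, angles in rad, forces in N, time in s.
With the tool pointing down it reaches from about 0.3 to 0.775 m from the base axis. Payload 14.6 kg.
Tool frame: the origin (TCP) lies at the very end of the fingers, on their centre line; the grasp point (between the pads) lies 19 mm behind it (ctrl.hold_point_z is the z of the grasp point in the tool frame, in m); z points along the fingers, y is the direction in which the jaws open and shut (so a half turn about z gives the same grasp; the last joint's range is limited). The gripper opens to 94 mm and grips with 3 to 60 N. Pads are 16 mm wide; open, the fingers measure 119 mm over their backs; the gripper's body (75 mm by 177 mm) begins 78 mm behind the grasp point.
Start: joints at [-1.17, 0.3, 1.521, -0, 1.321, -0.067], TCP at [0.248, -0.491, 0.205] pointing down, gripper open.
Joint ranges: [-3.03, 3.03], [-0.79, 2.21], [0.23, 2.52], [-1.04, 4.18], [0, 3.07], [-2.55, 2.55]. Speed limits (rad/s): [2.22, 2.22, 2.57, 3.14, 3.14, 3.14].

INTERFACE

Orientations are given as [roll, pitch, yaw] about the fixed x, y, z axes, in that order (R = Rz(yaw) Ry(pitch) Rx(roll)).
In Python, from station import ctrl, cams, hand_in gives the robot as it stands.
- The arm moves only by the tool servo_tool, never from a script. Its argument "rows" is a list of rows, each a list of 7 numbers: the shift along the world's x, y, z in m, then the turn, a rotation vector about the world's x, y, z in rad, then the gripper command: -1 is shut, 1 is fully open, values between are in proportion. A call has exactly 8 rows; each row is the pose to reach, as a shift and turn from the pose measured when the call began; what a row does not reach only later rows make up. A row lasts 1/12 s, in which the tool goes at most 41.7 mm and 7.16 degrees, less where a joint would pass 70% of its speed; a pose out of reach is approached as far as the arm can. A call with a gripper value outside its range is refused whole. The fingers move at their own pace and stop on an object; "newtons" is the grip in N (left out, the last holds). Time passes only in rows, so rows that repeat a pose let the fingers close, or fill a call up. It gives the time, the measured TCP pose, the force and the opening at its end, in the units of the state.
- ctrl.get_obs(): the state, without advancing time (a new reading comes with each control period).
- cams.camera(name): name is "scene" or "top"; returns a dict with "image" (400x640x3 uint8, red, green, blue), "depth" (400x640 float32, m along the optical axis (not along the pixel's ray), 0 where there is no reading), "fx", "fy", "cx", "cy" (pixels), "rvec" (rotation vector, rad) and "tvec" (3), from world to camera coordinates, as OpenCV has them. Camera axes: x right, y down, z forward; pixel columns grow to the right and rows downward; lengths in m; the calibration is good to about 2 mm. A picture is of the moment at which its call begins.
- hand_in(): hands the job in, once; it reports no verdict.
Trained networks look in a picture, given as the dict that the camera call returned (one of the last four; its "shot" number tells which), for a name from the list of things; names that differ only in an ending like _2 or _b are one class to them, and where a whole thing is asked for, a point or a joint stands for the part that bears it (a point fixed in the world has none). Each returns a list of dicts, best first, with "p" (0 to 1); they miss things now and then, are a little off and sometimes report something else, mostly with a low value. They report only what shows in the picture. A call takes as long as a camera call.
- cams.spot_in(picture, name): "box" ([left, top, right, bottom] as shares, 0 to 1, of the picture: columns of its width, rows of its height, round what is visible of it).
- cams.place_of(picture, name): "at" ([column, row] as shares, 0 to 1, of the picture: columns of its width, rows of its height: a listed point, or the origin of a listed thing).
The state is a dict: "time_s": time; "qpos": joint angles; "joint_vel": joint speeds; "tau": joint torques, N m; "ee_pos": TCP position; "eef_rot": TCP orientation; "force": force on the tool from outside, world axes, zero at the start; "moment": the same for the moment, N m; "grip_width": finger opening in m.
Only numpy, scipy, OpenCV 4.12 (cv2) and the standard library are available. Lean on these libraries where they do the work, as an engineer would, in place of code of your own. Each camera call takes 0.05 s, during which the arm holds its last target.

## Working session

There is one attempt and no reset: what is moved stays moved. The work goes in short steps, Python scripts to look and compute and a tool call to move; the robot and the scene stay as the last step left them, time stands still between calls to the robot, and variables do not carry over. Pictures are saved under pics/ and viewed, and the job is handed in when it is done.

Besides the shell and the picture viewer there is one more tool, called after "Call:" as a command line: name --pt "numbers of a row" for each row, then --argument value for the rest. servo_tool: Moves the arm, as the interface text tells. Its arguments: {"type":"object","properties":{"rows":{"type":"array"},"newtons":{"type":"number"}},"required":["rows"]}

```bash
mkdir -p pics; ls; cat > h.py <<'E'
import numpy as np, cv2
from station import ctrl, cams, hand_in
def RT(p):
    return cv2.Rodrigues(np.array(p["rvec"],float))[0], np.array(p["tvec"],float).reshape(3)
def pix(p,at): return at[0]*640, at[1]*400
def ray(p,u,v,z):
    R,t=RT(p); d=R.T@np.array([(u-p["cx"])/p["fx"],(v-p["cy"])/p["fy"],1.]); c=-R.T@t
    return c+d*(z-c[2])/d[2]
def proj(p,X):
    R,t=RT(p); x=R@np.array(X)+t; return p["fx"]*x[0]/x[2]+p["cx"],p["fy"]*x[1]/x[2]+p["cy"]
def cloud(p):
    R,t=RT(p); d=p["depth"].astype(float); v,u=np.mgrid[0:400,0:640]
    c=np.stack([(u-p["cx"])/p["fx"]*d,(v-p["cy"])/p["fy"]*d,d],-1)
    return (c-t)@R
def save(p,n): cv2.imwrite(n,cv2.cvtColor(p["image"],cv2.COLOR_RGB2BGR))
E
python3 - <<'E'
from h import *
o=ctrl.get_obs(); print(o, ctrl.hold_point_z)
for n in ("top","scene"):
    p=cams.camera(n); save(p,f"pics/{n}0.png")
    R,t=RT(p); print(n,-R.T@t)
    for k,z in dict(tray=0,handle_hinge=.037,handle_grip=.037,low_corner=.005,nut_a=.005,bar_a=.005,small_bottle=0,beaker=0,tall_bottle=0,jar=0,bosshead=0,cork_ring=0,spatula=0).items():
        for r in cams.place_of(p,k)[:3]:
            u,v=pix(p,r["at"]); print(k,round(r["p"],2),round(u),round(v),ray(p,u,v,z).round(4)[:2])
E
```

```text
pics
{'time_s': 0.0, 'qpos': array([-1.16959361e+00,  3.00457880e-01,  1.52155365e+00,  2.26060021e-06,
        1.32068212e+00, -6.66102978e-02]), 'joint_vel': array([-0.00038   , -0.00177291,  0.00046719, -0.0006489 ,  0.00053942,
        0.00020328]), 'tau': array([-1.50591990e-03, -5.31821108e+01, -3.52735233e+01,  7.07901525e-02,
        2.45206797e-02, -3.68955239e-05]), 'ee_pos': array([ 0.2479108 , -0.49068227,  0.20490518]), 'eef_rot': array([-3.14049425e+00, -7.54681015e-05,  4.67812408e-01]), 'force': array([-0.23656419,  0.12171851, -0.31062998]), 'moment': array([-0.0504321 ,  0.00948653,  0.00939895]), 'grip_width': 0.09421963979339916} -0.0188
top [ 0.46635625 -0.00825686  1.66306439]
tray 0.74 304 226 [0.4652 0.0352]
handle_hinge 0.74 268 217 [0.4929 0.1607]
handle_grip 0.51 264 231 [0.4441 0.1731]
low_corner 0.76 329 235 [ 0.4382 -0.053 ]
low_corner 0.34 307 226 [0.4673 0.0252]
nut_a 0.6 289 221 [0.484  0.0896]
nut_a 0.5 438 239 [ 0.4338 -0.4359]
nut_a 0.36 313 211 [0.5195 0.0054]
bar_a 0.5 298 238 [0.4254 0.0563]
bar_a 0.48 304 227 [0.4616 0.0367]
small_bottle 0.74 3
[... 406 characters left out ...]
821]
tray 0.78 321 186 [0.4617 0.0336]
handle_hinge 0.58 370 170 [0.5057 0.1712]
handle_hinge 0.24 361 157 [0.4503 0.1771]
handle_grip 0.71 359 156 [0.4445 0.1726]
low_corner 0.69 284 190 [ 0.4248 -0.0664]
nut_a 0.46 339 185 [0.4888 0.0801]
nut_a 0.41 325 203 [0.5248 0.0115]
bar_a 0.56 319 188 [0.4687 0.0231]
bar_a 0.39 326 175 [0.435  0.0674]
small_bottle 0.56 288 218 [ 0.5185 -0.1018]
small_bottle 0.22 273 307 [ 0.7373 -0.2551]
beaker 0.79 350 220 [0.6084 0.0403]
tall_bottle 0.56 152 245 [ 0.4182 -0.4483]
jar 0.69 188 316 [ 0.6581 -0.4373]
bosshead 0.82 426 136 [0.4439 0.4273]
cork_ring 0.76 464 168 [0.6115 0.4401]
spatula 0.81 278 309 [ 0.7469 -0.2462]
spatula 0.46 370 175 [0.4949 0.1817]
```

```bash
python3 - <<'E'
from h import *
for n,(a,b,c,d) in dict(top=(220,160,380,280),scene=(230,110,430,260)).items():
    p=cams.camera(n); im=p["image"][b:d,a:c]
    q=dict(image=cv2.resize(im,None,fx=4 if n=="scene" else 5,fy=4 if n=="scene" else 5,interpolation=cv2.INTER_CUBIC)); save(q,f"pics/{n}z.png")
    if n=="top":
        P=cloud(p); np.save("P.npy",P); np.save("I.npy",p["image"])
        z=P[...,2]
        print((z[185:270:3,255:345:3]*1000).astype(int))
E
```

```text
[[  -2   -5    6    0    1   -3   -3    3   -4    3    4    3    2    1
     1   40    1    0    0   -2    4   -4    1    9   -1   -7    1    1
     3   -5]
 [  -3    2   -4    6    6    0    1   -5    1   -4   -1    0    1    0
    -3   -7    9    0    7    0    0    0    3   -7   -8    1    1    1
    -2    3]
 [  -3   -8    1    1   -1    2   -2    1   -1   -3    3   -3    0    0
     1   -2   -3    2    0    3    0    0    4   -2  -11    3    0    0
     5    0]
 [   4   -1    3    4    3    0    1    0    2   -1   -4   -4    0    5
    -5   -2   -3    0    0    1    0    0    0   -9    1    0    3   -7
    -7    0]
 [   2    0   -7    1   -4    0    0    6 1663    6   -6   -3    0   -7
     5   -3    4    1   -9    6   42    0   -4    0   -1    5   -6    0
     0    2]
 [   2    0    7   -1   -6   -3    2   -8    0    0   -4   -4    5   -4
    -5   -3   -4   -5   36   42   34   38    0   -4  -10    1    1    1
    -3    2]
 [   0   -6    3    2    0   -2    2    1   -6   -1   -3   -1   -1    0
     0    0   41   37    8    2   11   42    1   -3    0   -1    4    0
     6   60]
 
[... 2753 characters left out ...]
  1   -2   -4   -4    2   -4   -6   -1    0    0   -7   -3
    -3    1]
 [  -5   -1   -4    1   -3   -1   -7    0   -4   -2    0   -8   -3    8
    -2   -4    7    0    5   -1    2    0    2   11    0    0    6    4
     2    4]
 [   1    0   -1   -4    0   -1   -9    3    0    1   -1    0    1    3
     6    2    1   -4    3    1    2    0    6    0    0   -3   -1    1
     0    4]
 [   2   -3   -6   -3    2    0    4    6    0    2    7  -10    7    0
    -3   -2    0    4    1    2    3   -3    3   -1   -1    0    3    1
    -1   -6]
 [   0    5   -2    7   -4   -2   -2    5    3   -5    2    2    0    1
     1   -3    0    0   -6    3    1    5   -4   -3    3    1   -6   -1
     1    2]]
```

View pics/topz.png

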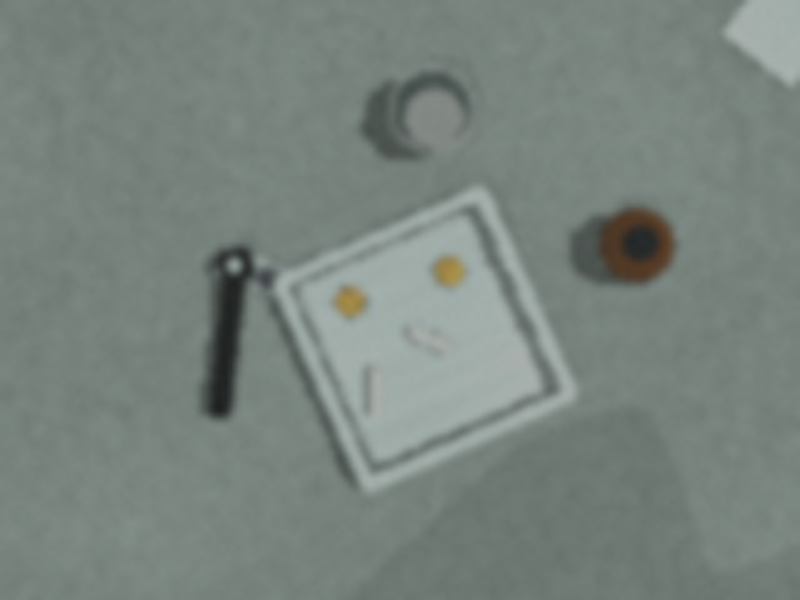

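View pics/scenez.png

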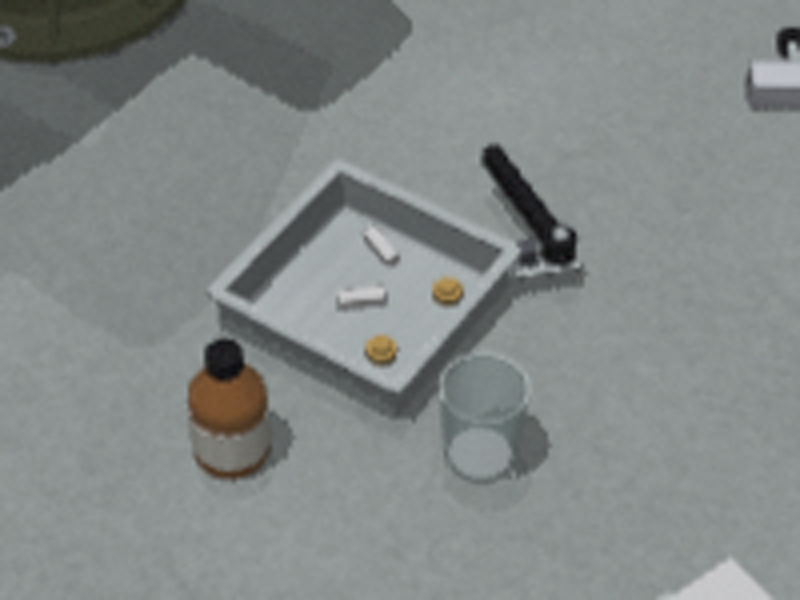

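View pics/top0.png

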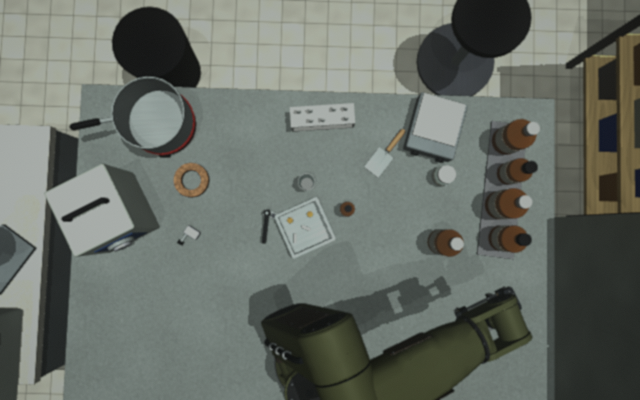

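```bash
python3 - <<'E'
from h import *
p=cams.camera("top"); q=cams.camera("scene")
U=lambda a:(220+a[0]/5,160+a[1]/5)
V=lambda a:(230+a[0]/4,110+a[1]/4)
# top-of-wall outer corners
T=[(273,280),(484,188),(577,390),(369,492)]
S=[(522,247),(400,395),(210,293),(340,163)]
for a,b in zip(T,S): print(ray(p,*U(a),.04).round(4)[:2], ray(q,*V(b),.04).round(4)[:2])
for n,a,b in (("hinge top",(235,262),(562,240)),("tip",(217,415),(490,150))): print(n,ray(p,*U(a),.046).round(4)[:2], ray(q,*V(b),.046).round(4)[:2])
print("bottle", ray(p,*U((640,243)),.105), "beaker",ray(p,*U((436,108)),.075))
E
```

```text
[0.4981 0.1369] [0.5018 0.1414]
[ 0.5657 -0.0063] [ 0.5745 -0.0023]
[ 0.4285 -0.0743] [ 0.43   -0.0701]
[0.3548 0.0663] [0.3633 0.0715]
hinge top [0.5095 0.1628] [0.5148 0.1663]
tip [0.4047 0.1715] [0.4122 0.171 ]
bottle [ 0.52820386 -0.11077307  0.105     ] beaker [0.61679476 0.02764417 0.075     ]
```

Call:
servo_tool --pt "0.01 0.025 0 0 0 0.1 0" --pt "0.02 0.05 0 0 0 0.2 0" --pt "0.03 0.075 0 0 0 0.3 0" --pt "0.04 0.1 0 0 0 0.4 0" --pt "0.05 0.125 0 0 0 0.5 0" --pt "0.06 0.15 0 0 0 0.6 0" --pt "0.07 0.175 0 0 0 0.7 0" --pt "0.08 0.2 0 0 0 0.8 0" --newtons 15

```text
time_s: 2.27
ee_pos: [0.3283, -0.2897, 0.2056]
eef_rot: [3.141, 0.0, 1.273]
force: [1.2, 0.0, -0.1]
grip_width: 0.0476
```

Call:
servo_tool --pt "0.008 0.028 0 0 0 0.1 0" --pt "0.016 0.056 0 0 0 0.2 0" --pt "0.024 0.084 0 0 0 0.3 0" --pt "0.032 0.112 0 0 0 0.4 0" --pt "0.04 0.14 0 0 0 0.5 0" --pt "0.048 0.168 0 0 0 0.6 0" --pt "0.056 0.196 0 0 0 0.7 0" --pt "0.064 0.224 0 0 0 0.8 0"

```text
time_s: 2.93
ee_pos: [0.3924, -0.0643, 0.2058]
eef_rot: [3.141, 0.001, 2.077]
force: [0.4, -0.3, 1.2]
grip_width: 0.047
```

Call:
servo_tool --pt "0.006 0.028 0 0 0 0.1 0" --pt "0.012 0.056 0 0 0 0.2 0" --pt "0.018 0.084 0 0 0 0.3 0" --pt "0.024 0.112 0 0 0 0.4 0" --pt "0.03 0.14 0 0 0 0.5 0" --pt "0.036 0.168 0 0 0 0.6 0" --pt "0.042 0.196 0 0 0 0.7 0" --pt "0.048 0.224 0 0 0 0.8 0"

```text
time_s: 3.6
ee_pos: [0.4405, 0.1613, 0.2059]
eef_rot: [3.141, 0.001, 2.883]
force: [0.3, -0.6, -0.0]
grip_width: 0.0471
```

Call:
servo_tool --pt "0.002 0.004 0 0 0 0.1 0" --pt "0.0055 0.008 -0.02 0 0 0.2 0" --pt "0.0055 0.008 -0.04 0 0 0.2 0" --pt "0.0055 0.008 -0.06 0 0 0.2 0" --pt "0.0055 0.008 -0.08 0 0 0.2 0" --pt "0.0055 0.008 -0.1 0 0 0.2 0" --pt "0.0055 0.008 -0.12 0 0 0.2 0" --pt "0.0055 0.008 -0.13 0 0 0.2 0"

```text
time_s: 4.27
ee_pos: [0.4452, 0.169, 0.0739]
eef_rot: [3.141, -0.001, 3.083]
force: [0.5, -0.7, -0.3]
grip_width: 0.0471
```

```bash
python3 - <<'E'
from h import *
print(ctrl.get_obs()["ee_pos"])
for n,(a,b,c,d),f in (("top",(220,160,380,280),5),("scene",(310,110,430,200),6)):
    p=cams.camera(n); im=p["image"][b:d,a:c]
    save(dict(image=cv2.resize(im,None,fx=f,fy=f,interpolation=cv2.INTER_CUBIC)),f"pics/{n}1.png")
E
```

```text
[0.44516211 0.16903444 0.07394787]
```

View pics/scene1.png

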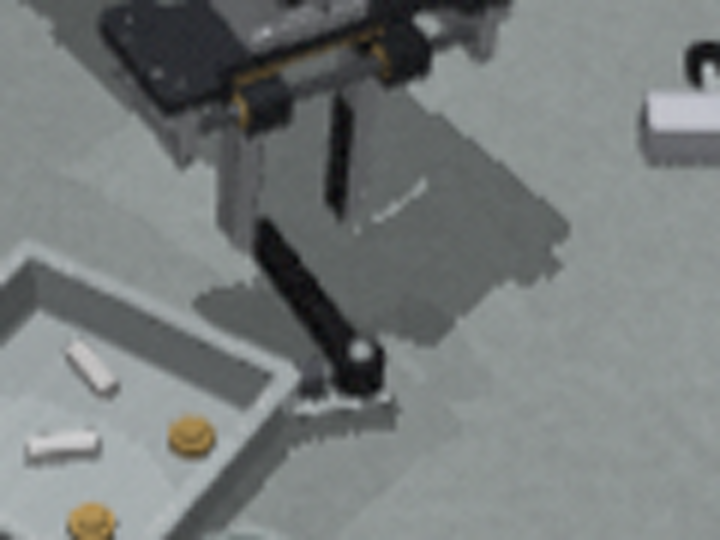

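View pics/top1.png

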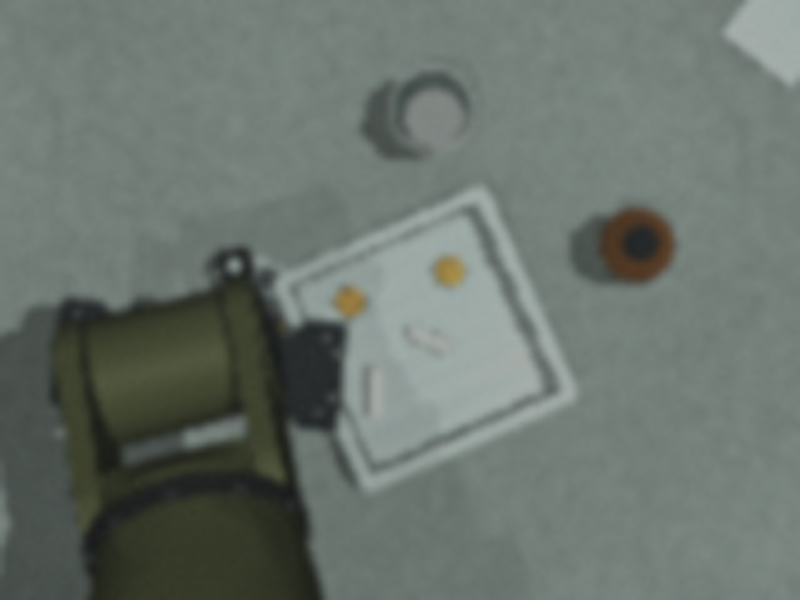

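Call:
servo_tool --pt "0 0 -0.008 0 0 0 0" --pt "0 0 -0.016 0 0 0 0" --pt "0 0 -0.024 0 0 0 0" --pt "0 0 -0.032 0 0 0 0" --pt "0 0 -0.04 0 0 0 0" --pt "0 0 -0.048 0 0 0 0" --pt "0 0 -0.055 0 0 0 0" --pt "0 0 -0.055 0 0 0 0"

```text
time_s: 5.03
ee_pos: [0.4446, 0.1689, 0.0183]
eef_rot: [-3.141, -0.004, 3.083]
force: [0.1, 1.0, -0.8]
grip_width: 0.0474
```

```bash
python3 - <<'E'
from h import *
n,(a,b,c,d),f=("scene",(310,110,430,200),6)
p=cams.camera(n); im=p["image"][b:d,a:c]
save(dict(image=cv2.resize(im,None,fx=f,fy=f,interpolation=cv2.INTER_CUBIC)),f"pics/{n}2.png")
# arc waypoints
h=np.array([.511,.165]); r=.065
for i in range(0,9):
    a=np.radians(176.7)+(np.radians(71.2)-np.radians(176.7))*i/8
    print(i,round(a,3),(h+r*np.array([np.cos(a),np.sin(a)])).round(4))
E
```

```text
0 3.084 [0.4461 0.1687]
1 2.854 [0.4487 0.1834]
2 2.624 [0.4545 0.1972]
3 2.394 [0.4634 0.2092]
4 2.163 [0.4747 0.2189]
5 1.933 [0.488  0.2258]
6 1.703 [0.5024 0.2294]
7 1.473 [0.5174 0.2297]
8 1.243 [0.5319 0.2265]
```

View pics/scene2.png

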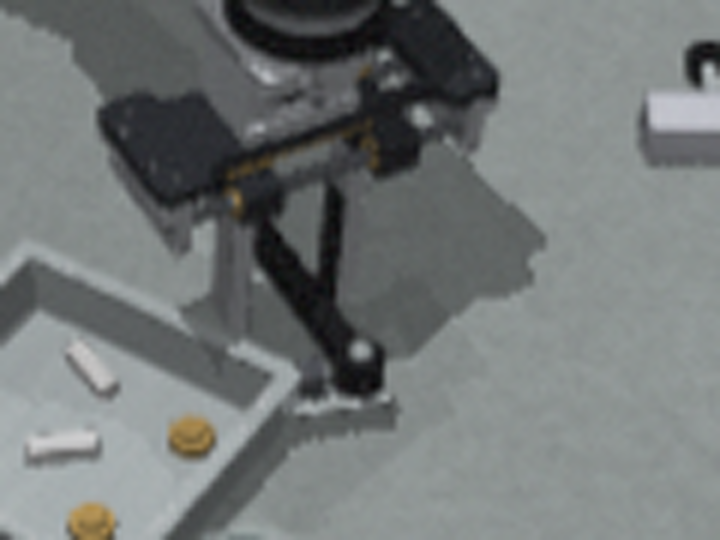

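Call:
servo_tool --pt "0.0005 0.0036 0 0 0 -0.058 0" --pt "0.0014 0.0072 0 0 0 -0.115 0" --pt "0.0025 0.0108 0 0 0 -0.173 0" --pt "0.004 0.0145 0 0 0 -0.23 0" --pt "0.0053 0.018 0 0 0 -0.288 0" --pt "0.0068 0.0215 0 0 0 -0.345 0" --pt "0.0083 0.025 0 0 0 -0.403 0" --pt "0.01 0.0283 0 0 0 -0.46 0"

```text
time_s: 5.75
ee_pos: [0.4552, 0.1975, 0.0194]
eef_rot: [-3.142, -0.003, 2.62]
force: [-0.8, -0.3, 0.8]
grip_width: 0.0471
```

Call:
servo_tool --pt "0.002 0.0031 0 0 0 -0.058 0" --pt "0.0043 0.0062 0 0 0 -0.115 0" --pt "0.0066 0.0092 0 0 0 -0.173 0" --pt "0.009 0.012 0 0 0 -0.23 0" --pt "0.0117 0.0146 0 0 0 -0.288 0" --pt "0.0144 0.0171 0 0 0 -0.345 0" --pt "0.0173 0.0195 0 0 0 -0.403 0" --pt "0.0202 0.0217 0 0 0 -0.46 0"

```text
time_s: 6.42
ee_pos: [0.4757, 0.2194, 0.0198]
eef_rot: [3.141, -0.002, 2.157]
force: [-0.9, -0.9, 0.5]
grip_width: 0.0472
```

```bash
python3 - <<'E'
from h import *
n,(a,b,c,d),f=("scene",(310,110,430,200),6)
p=cams.camera(n); im=p["image"][b:d,a:c]
save(dict(image=cv2.resize(im,None,fx=f,fy=f,interpolation=cv2.INTER_CUBIC)),f"pics/{n}3.png")
print(ctrl.get_obs())
E
```

```text
{'time_s': 6.4667, 'qpos': array([ 0.36117694,  0.47794284,  1.75479436,  0.0031769 ,  0.90847375,
       -0.22278256]), 'joint_vel': array([-0.00372493, -0.00570983,  0.01428033, -0.00115616, -0.01212569,
       -0.14174961]), 'tau': array([-2.83202659e-01, -5.49274528e+01, -2.57837284e+01,  9.82012949e-03,
        8.83392803e-02, -1.14474613e+00]), 'ee_pos': array([0.47614495, 0.21971138, 0.01991392]), 'eef_rot': array([ 3.14066910e+00, -2.36021908e-03,  2.15280375e+00]), 'force': array([-0.24104552,  0.27789564,  0.38092924]), 'moment': array([ 0.00087224, -0.1122522 , -0.01013437]), 'grip_width': 0.046583013025706964}
```

View pics/scene3.png

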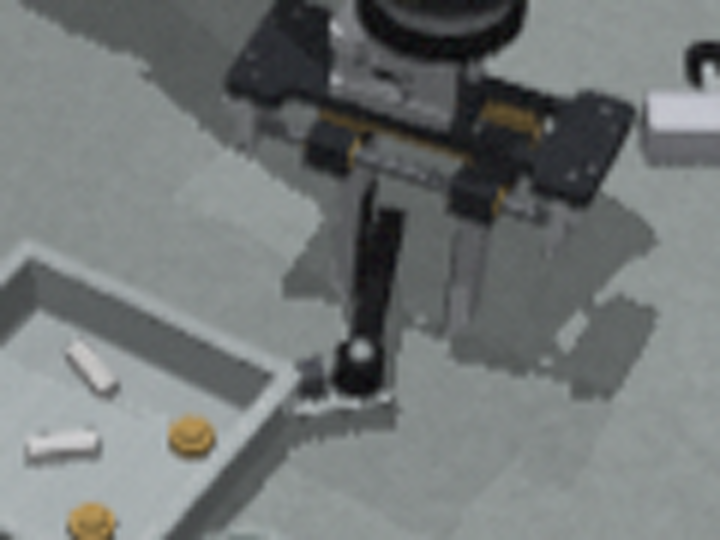

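Call:
servo_tool --pt "0.003 0.0018 -0.001 0 0 -0.058 0" --pt "0.006 0.0034 -0.001 0 0 -0.115 0" --pt "0.009 0.0049 -0.001 0 0 -0.173 0" --pt "0.0122 0.0062 -0.001 0 0 -0.23 0" --pt "0.0156 0.0073 -0.001 0 0 -0.288 0" --pt "0.019 0.0083 -0.001 0 0 -0.345 0" --pt "0.0226 0.0091 -0.001 0 0 -0.4 0" --pt "0.0263 0.0097 -0.001 0 0 -0.45 0"

```text
time_s: 7.13
ee_pos: [0.5026, 0.2295, 0.0192]
eef_rot: [3.14, -0.002, 1.702]
force: [-1.0, 0.6, -0.4]
grip_width: 0.0467
```

Call:
servo_tool --pt "0.0037 0.0003 0 0 0 -0.058 0" --pt "0.0075 0.0004 0 0 0 -0.115 0" --pt "0.0112 0.0004 0 0 0 -0.173 0" --pt "0.015 0.0002 0 0 0 -0.23 0" --pt "0.0187 -0.0003 0 0 0 -0.288 0" --pt "0.0223 -0.001 0 0 0 -0.345 0" --pt "0.026 -0.0019 0 0 0 -0.4 0" --pt "0.0295 -0.003 0 0 0 -0.46 0"

```text
time_s: 7.8
ee_pos: [0.5323, 0.2265, 0.0195]
eef_rot: [3.14, -0.003, 1.24]
force: [0.4, -0.2, -0.1]
grip_width: 0.0467
```

```bash
python3 - <<'E'
from h import *
n,(a,b,c,d),f=("scene",(310,110,430,200),6)
p=cams.camera(n); im=p["image"][b:d,a:c]
save(dict(image=cv2.resize(im,None,fx=f,fy=f,interpolation=cv2.INTER_CUBIC)),f"pics/{n}4.png")
print(ctrl.get_obs())
E
```

```text
{'time_s': 7.85, 'qpos': array([3.37767756e-01, 5.75781364e-01, 1.59620699e+00, 1.44767106e-03,
       9.66520147e-01, 6.72279798e-01]), 'joint_vel': array([ 5.18983107e-03, -4.49991831e-03,  1.12352283e-02,  1.21509023e-04,
       -1.01834040e-02, -1.26923707e-01]), 'tau': array([ 1.72823422e+00, -6.16637707e+01, -2.76703781e+01,  1.40562323e-01,
        1.70771289e-02, -1.11995112e+00]), 'ee_pos': array([0.53283184, 0.22627867, 0.01952523]), 'eef_rot': array([ 3.13992347e+00, -2.85447936e-03,  1.23546599e+00]), 'force': array([ 0.88116148, -0.78052749,  0.725484  ]), 'moment': array([-0.03043118, -0.03894194, -0.00706676]), 'grip_width': 0.047493914090317}
```

View pics/scene4.png

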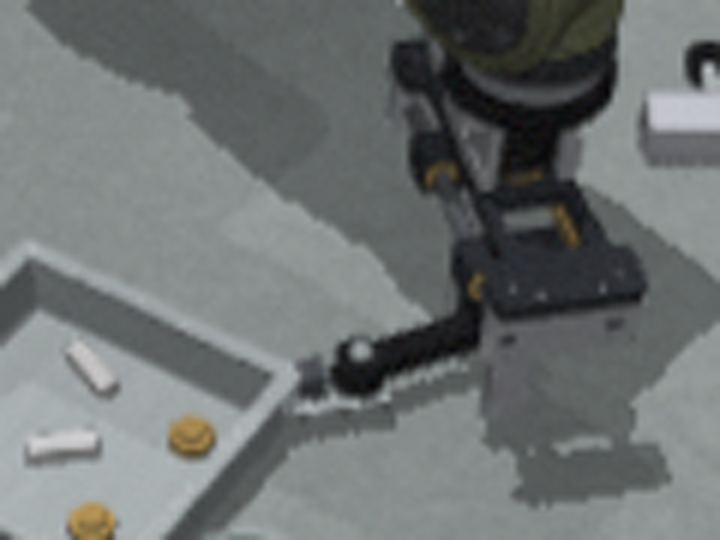

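Call:
servo_tool --pt "0.002 -0.0008 0 0 0 -0.03 0" --pt "0.004 -0.0017 0 0 0 -0.06 0" --pt "0.006 -0.0026 0 0 0 -0.09 0" --pt "0.008 -0.0036 0 0 0 -0.12 0" --pt "0.0098 -0.0046 0 0 0 -0.15 0" --pt "0.0116 -0.0057 0 0 0 -0.18 0" --pt "0.0132 -0.0067 0 0 0 -0.21 0" --pt "0.0147 -0.0077 0 0 0 -0.24 0"

```text
time_s: 8.52
ee_pos: [0.5474, 0.2186, 0.0197]
eef_rot: [3.14, -0.003, 0.997]
force: [-1.0, -0.0, 0.7]
grip_width: 0.0465
```

```bash
python3 - <<'E'
from h import *
n,(a,b,c,d),f=("scene",(310,110,430,200),6)
p=cams.camera(n); im=p["image"][b:d,a:c]
save(dict(image=cv2.resize(im,None,fx=f,fy=f,interpolation=cv2.INTER_CUBIC)),f"pics/{n}5.png")
print(ctrl.get_obs())
E
```

```text
{'time_s': 8.5667, 'qpos': array([3.17174345e-01, 5.95026076e-01, 1.56342895e+00, 6.55001151e-04,
       9.79967501e-01, 8.93304514e-01]), 'joint_vel': array([ 0.0022217 , -0.00086773,  0.00482068, -0.00036771, -0.00450983,
       -0.06098097]), 'tau': array([ 4.89026438e-01, -6.30187154e+01, -2.92877948e+01, -6.01744861e-02,
       -3.40341534e-01, -4.58976226e-01]), 'ee_pos': array([0.54757795, 0.21842232, 0.01972186]), 'eef_rot': array([ 3.14003028e+00, -2.81161740e-03,  9.94304348e-01]), 'force': array([-1.44525888,  0.43825696, -0.70096745]), 'moment': array([0.05854434, 0.15181403, 0.00451468]), 'grip_width': 0.047077354296396985}
```

View pics/scene5.png

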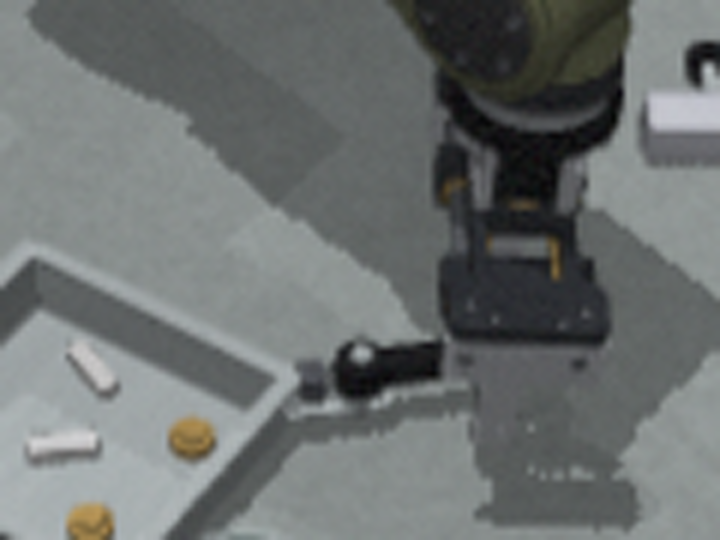

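Call:
servo_tool --pt "0.0008 -0.0004 0 0 0 -0.015 0" --pt "0.0016 -0.0009 0 0 0 -0.03 0" --pt "0.0024 -0.0014 0 0 0 -0.045 0" --pt "0.003 -0.0018 0 0 0 -0.06 0" --pt "0.003 -0.0018 0 0 0 -0.06 0" --pt "0.003 -0.0018 0 0 0 -0.06 0" --pt "0.003 -0.0018 0 0 0 -0.06 0" --pt "0.003 -0.0018 0 0 0 -0.06 0"

```text
time_s: 9.23
ee_pos: [0.5507, 0.2166, 0.0198]
eef_rot: [3.14, -0.003, 0.935]
force: [-0.9, 1.0, -0.0]
grip_width: 0.0467
```

```bash
python3 - <<'E'
from h import *
n,(a,b,c,d),f=("scene",(310,110,430,200),6)
p=cams.camera(n); im=p["image"][b:d,a:c]
save(dict(image=cv2.resize(im,None,fx=f,fy=f,interpolation=cv2.INTER_CUBIC)),f"pics/{n}6.png")
print(ctrl.get_obs())
print([proj(p,[.511+.06*np.cos(t)*k,.165+.06*np.sin(t)*k,.046]) for t in (1.243,1.143) for k in (0,.5)])
E
```

```text
{'time_s': 9.2833, 'qpos': array([3.12801381e-01, 5.98905613e-01, 1.55677399e+00, 4.08539947e-04,
       9.82440391e-01, 9.48805484e-01]), 'joint_vel': array([-5.22369971e-04,  1.74552448e-03, -5.92225141e-05, -5.84011474e-04,
        1.92540163e-03,  1.22610246e-03]), 'tau': array([-4.18860186e-02, -6.35271835e+01, -2.96182412e+01,  5.78197720e-02,
       -2.07911921e-01,  8.32717109e-03]), 'ee_pos': array([0.55066155, 0.21665772, 0.0197688 ]), 'eef_rot': array([ 3.13984615e+00, -3.02073833e-03,  9.34568715e-01]), 'force': array([0.0903281 , 0.02734874, 0.08457437]), 'moment': array([-0.02260815,  0.03564913, -0.01164479]), 'grip_width': 0.046646057956739075}
[(np.float64(369.3826305150659), np.float64(169.3119286903624)), (np.float64(379.60028025859185), np.float64(167.8144870725659)), (np.float64(369.3826305150659), np.float64(169.3119286903624)), (np.float64(379.833882065412), np.float64(168.57178330709388))]
```

View pics/scene6.png

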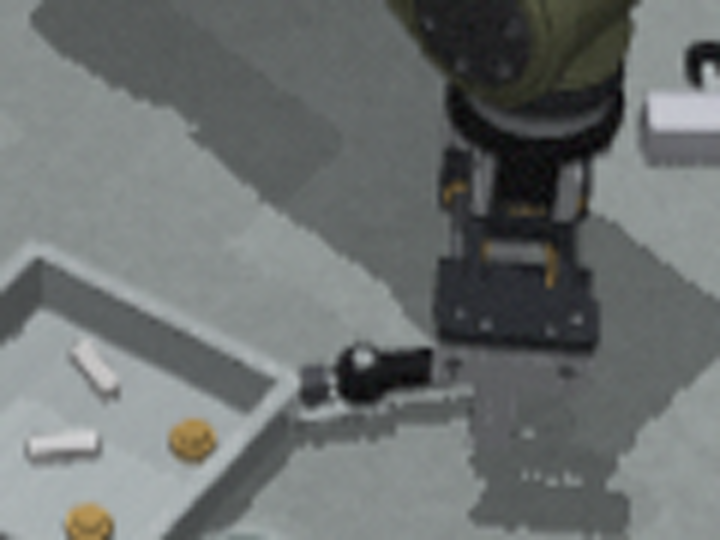

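Call:
servo_tool --pt "-0.004 0.0025 0 0 0 0.06 0" --pt "-0.008 0.0045 0 0 0 0.12 0" --pt "-0.014 0.007 0.01 0 0 0.2 0" --pt "-0.014 0.007 0.04 0 0 0.2 0" --pt "-0.014 0.007 0.08 0 0 0.2 0" --pt "-0.014 0.02 0.12 0 0 0.2 0" --pt "-0.014 0.05 0.14 0 0 0.2 0" --pt "-0.014 0.08 0.14 0 0 0.2 0"

```text
time_s: 9.95
ee_pos: [0.5386, 0.298, 0.1661]
eef_rot: [3.134, -0.01, 1.133]
force: [0.9, 0.2, -0.0]
grip_width: 0.0469
```

```bash
python3 - <<'E'
from h import *
for n,(a,b,c,d),f in (("top",(220,160,380,280),5),("scene",(230,110,430,260),4)):
    p=cams.camera(n); im=p["image"][b:d,a:c]
    save(dict(image=cv2.resize(im,None,fx=f,fy=f,interpolation=cv2.INTER_CUBIC)),f"pics/{n}7.png")
    for k,z in dict(tray=0,handle_hinge=.037,handle_grip=.037,low_corner=.005).items():
        for r in cams.place_of(p,k)[:2]:
            u,v=pix(p,r["at"]); print(k,round(r["p"],2),round(u),round(v),ray(p,u,v,z).round(4)[:2])
E
```

```text
tray 0.84 306 226 [0.4661 0.0284]
handle_hinge 0.67 267 213 [0.5077 0.1644]
handle_grip 0.64 251 202 [0.5447 0.2202]
handle_grip 0.31 192 179 [0.6191 0.4254]
low_corner 0.6 332 241 [ 0.4171 -0.0644]
low_corner 0.34 440 238 [ 0.4394 -0.4453]
tray 0.67 371 173 [0.4895 0.1878]
tray 0.61 322 185 [0.4587 0.0401]
handle_hinge 0.7 372 173 [0.5186 0.1689]
handle_grip 0.87 390 172 [0.542  0.2146]
handle_grip 0.26 319 187 [0.4908 0.0125]
low_corner 0.86 287 190 [ 0.4307 -0.0601]
low_corner 0.69 466 168 [0.6182 0.4395]
```

View pics/scene7.png

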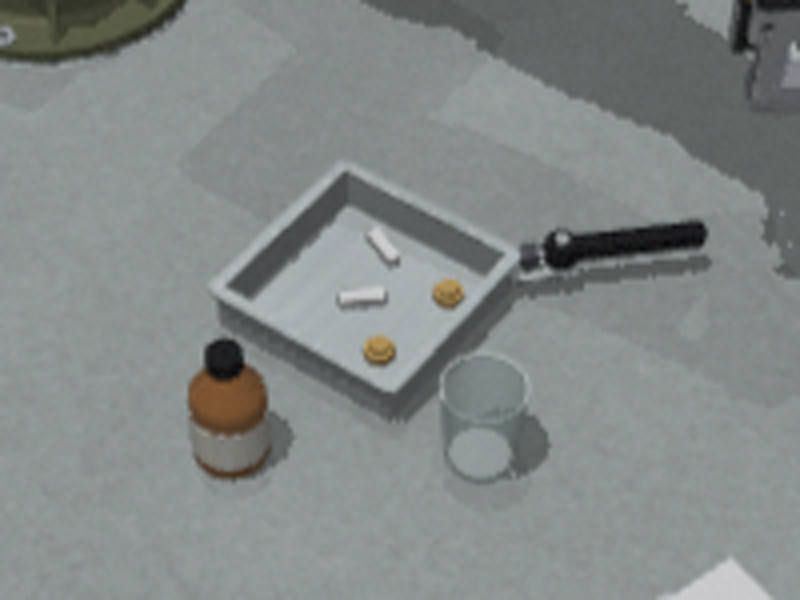

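View pics/top7.png

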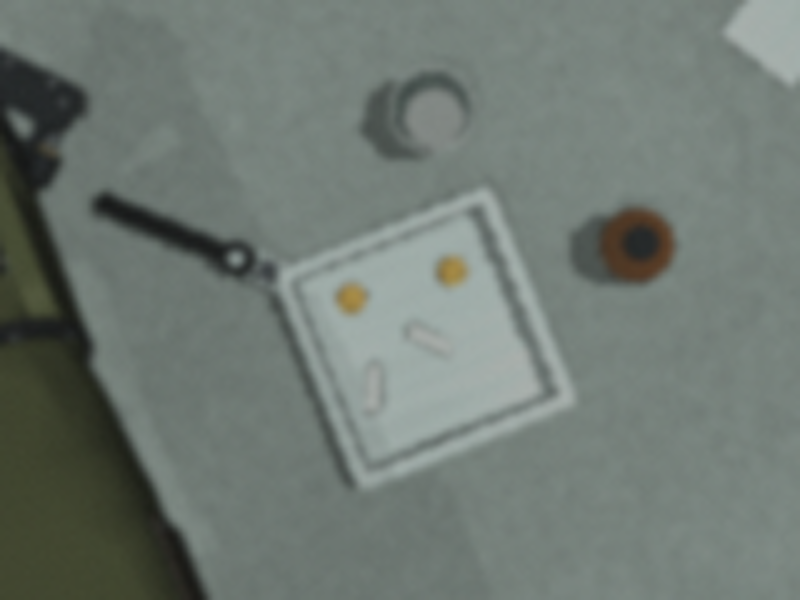

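```bash
python3 - <<'E'
from h import *
p=cams.camera("top"); q=cams.camera("scene")
U=lambda a:(220+a[0]/5,160+a[1]/5)
V=lambda a:(230+a[0]/4,110+a[1]/4)
T=[(275,275),(490,187),(577,400),(361,490)]
S=[(520,253),(393,393),(211,290),(345,163)]
A=[];B=[]
for a,b in zip(T,S):
    A.append(ray(p,*U(a),.04)[:2]);B.append(ray(q,*V(b),.04)[:2]); print(A[-1].round(4),B[-1].round(4))
for C in (np.array(A),np.array(B)):
    d1=C[0]-C[2]; d2=C[1]-C[3]; print(C.mean(0),np.degrees(np.arctan2(d1[1],d1[0])),np.degrees(np.arctan2(d2[1],d2[0]))+90)
for f,x,h,t in (("top",(p,U),(237,258),(96,200)),("sc",(q,V),(562,241),(704,226))):
    H=ray(x[0],*x[1](h),.046)[:2];E=ray(x[0],*x[1](t),.046)[:2]; d=E-H; print(f,H,E,np.degrees(np.arctan2(d[1],d[0])),np.hypot(*d))
E
```

```text
[0.5015 0.1357] [0.506 0.137]
[ 0.5665 -0.0105] [ 0.5707 -0.0055]
[ 0.4216 -0.0745] [ 0.4279 -0.0682]
[0.3561 0.0719] [0.3652 0.0747]
[0.46142092 0.03065377] 69.17903268457884 68.63097209061698
[0.46741475 0.0345042 ] 69.17055276755056 68.69723591753386
top [0.51230497 0.16156494] [0.54932148 0.25954519] 69.30365422701531 0.10473944642317787
sc [0.51563161 0.16571118] [0.55406764 0.26150161] 68.13681538479165 0.10321401849232562
```

```bash
python3 -c "
from h import *
o=ctrl.get_obs();print(o['ee_pos'],o['eef_rot'],o['time_s'],o['qpos'])"
```

```text
[0.5367789  0.29620824 0.15971829] [ 3.13989497e+00 -2.91465871e-03  1.13397213e+00] 10.55 [4.44268818e-01 4.75729771e-01 1.38695821e+00 5.69604982e-04
 1.27557600e+00 8.80930666e-01]
```

Call:
servo_tool --pt "0 -0.025 -0.02 0 0 0.03 0" --pt "0 -0.05 -0.03 0 0 0.06 0" --pt "0 -0.075 -0.05 0 0 0.068 0" --pt "0 -0.075 -0.07 0 0 0.068 0" --pt "0 -0.075 -0.09 0 0 0.068 0" --pt "0 -0.075 -0.11 0 0 0.068 0" --pt "0 -0.075 -0.13 0 0 0.068 0" --pt "0 -0.075 -0.141 0 0 0.068 0"

```text
time_s: 11.22
ee_pos: [0.536, 0.2207, 0.0166]
eef_rot: [-3.142, -0.001, 1.202]
force: [0.5, 0.5, 0.5]
grip_width: 0.047
```

Call:
servo_tool --pt "0 0 -0.001 0 0 0 -0.3" --pt "0 0 -0.001 0 0 0 -0.5" --pt "0 0 -0.001 0 0 0 -0.8" --pt "0 0 -0.001 0 0 0 -1" --pt "0 0 -0.001 0 0 0 -1" --pt "0 0 -0.001 0 0 0 -1" --pt "0 0 -0.001 0 0 0 -1" --pt "0 0 -0.001 0 0 0 -1" --newtons 25

```text
time_s: 11.88
ee_pos: [0.5366, 0.2208, 0.0164]
eef_rot: [3.14, -0.002, 1.202]
force: [1.9, -0.1, 4.7]
grip_width: 0.0139
```

```bash
python3 - <<'E'
from h import *
for n,(a,b,c,d),f in (("top",(220,160,380,280),5),("scene",(230,110,430,260),4)):
    p=cams.camera(n); im=p["image"][b:d,a:c]
    save(dict(image=cv2.resize(im,None,fx=f,fy=f,interpolation=cv2.INTER_CUBIC)),f"pics/{n}8.png")
o=ctrl.get_obs();print(o)
E
```

```text
{'time_s': 11.9833, 'qpos': array([3.26820414e-01, 5.83447881e-01, 1.59271111e+00, 1.34526253e-03,
       9.62964361e-01, 6.95224223e-01]), 'joint_vel': array([ 9.59894402e-04,  1.92817637e-03, -2.73322139e-05, -1.71562350e-04,
       -1.22994132e-03,  2.82840660e-03]), 'tau': array([  0.11374536, -58.60766172, -25.69525838,   0.22799806,
         0.50858159,   0.11794806]), 'ee_pos': array([0.53656806, 0.22084491, 0.01630341]), 'eef_rot': array([ 3.14040536e+00, -2.43092398e-03,  1.20162706e+00]), 'force': array([2.88181362, 0.30573595, 5.90490879]), 'moment': array([-0.01087533, -0.44470781,  0.16965415]), 'grip_width': 0.013603063067835706}
```

View pics/scene8.png

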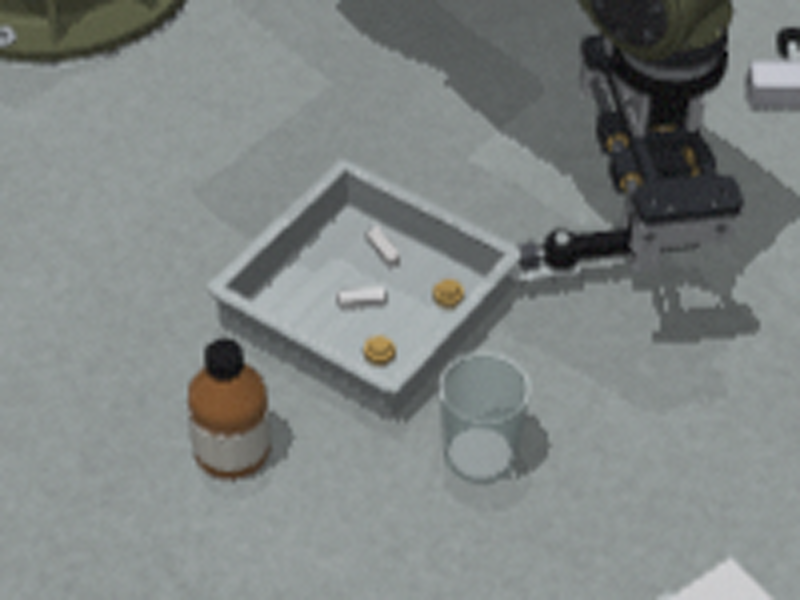

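```bash
cat > tilt.py <<'E'
import numpy as np,sys
d=np.array([.36,.933]); s,h=.3075,.0163
def pos(a): 
    S=s*np.cos(a)-h*np.sin(a); return np.array([.4263+S*d[0],-.0662+S*d[1],s*np.sin(a)+h*np.cos(a)])
if __name__=="__main__":
  for a0,a1 in ((0,.16),(.16,.32),(.32,.48),(.48,.64)):
    for i in range(1,9):
        a=a0+(a1-a0)*i/8; D=pos(a)-pos(a0); da=a-a0
        print([round(float(x),4) for x in D]+[round(.933*da,4),round(-.36*da,4)],a.__round__(3))
    print(pos(a1))
E
python3 tilt.py
```

```text
[-0.0001, -0.0004, 0.0061, 0.0187, -0.0072] 0.02
[-0.0003, -0.0008, 0.0123, 0.0373, -0.0144] 0.04
[-0.0006, -0.0014, 0.0184, 0.056, -0.0216] 0.06
[-0.0008, -0.0021, 0.0245, 0.0746, -0.0288] 0.08
[-0.0011, -0.003, 0.0306, 0.0933, -0.036] 0.1
[-0.0015, -0.0039, 0.0367, 0.112, -0.0432] 0.12
[-0.0019, -0.0049, 0.0428, 0.1306, -0.0504] 0.14
[-0.0023, -0.0061, 0.0488, 0.1493, -0.0576] 0.16
[0.53465118 0.21461014 0.06508215]
[-0.0005, -0.0013, 0.006, 0.0187, -0.0072] 0.18
[-0.001, -0.0027, 0.012, 0.0373, -0.0144] 0.2
[-0.0016, -0.0041, 0.0179, 0.056, -0.0216] 0.22
[-0.0022, -0.0058, 0.0238, 0.0746, -0.0288] 0.24
[-0.0029, -0.0075, 0.0297, 0.0933, -0.036] 0.26
[-0.0036, -0.0093, 0.0356, 0.112, -0.0432] 0.28
[-0.0043, -0.0112, 0.0414, 0.1306, -0.0504] 0.3
[-0.0051, -0.0133, 0.0471, 0.1493, -0.0576] 0.32
[0.52953448 0.20134937 0.11220175]
[-0.0008, -0.0021, 0.0057, 0.0187, -0.0072] 0.34
[-0.0017, -0.0044, 0.0114, 0.0373, -0.0144] 0.36
[-0.0026, -0.0068, 0.017, 0.056, -0.0216] 0.38
[-0.0036, -0.0092, 0.0226, 0.0746, -0.0288] 0.4
[-0.0045, -0.0118, 0.0281, 0.0933, -0.036] 0.42
[-0.0056, -0.0145, 0.0335, 0.112, -0.0432] 0.44
[-0.0066, -0.0172, 0.0389, 0.1306, -0.0504] 0.46
[-0.0078, -0.0201, 0.0443, 0.1493, -0.0576] 0.48
[0.52178062 0.18125393 0.15645511]
[-0.0011, -0.003, 0.0053, 0.0187, -0.0072] 0.5
[-0.0023, -0.006, 0.0105, 0.0373, -0.0144] 0.52
[-0.0035, -0.0092, 0.0156, 0.056, -0.0216] 0.54
[-0.0048, -0.0125, 0.0207, 0.0746, -0.0288] 0.56
[-0.0061, -0.0158, 0.0257, 0.0933, -0.036] 0.58
[-0.0074, -0.0193, 0.0306, 0.112, -0.0432] 0.6
[-0.0088, -0.0228, 0.0355, 0.1306, -0.0504] 0.62
[-0.0102, -0.0264, 0.0403, 0.1493, -0.0576] 0.64
[0.51158766 0.15483718 0.19671176]
```

Call:
servo_tool --pt "0 -0.0004 0.006 0.019 -0.007 0 -1" --pt "0 -0.0008 0.012 0.037 -0.014 0 -1" --pt "-0.0006 -0.0014 0.018 0.056 -0.022 0 -1" --pt "-0.0008 -0.002 0.0245 0.075 -0.029 0 -1" --pt "-0.001 -0.003 0.0305 0.093 -0.036 0 -1" --pt "-0.0015 -0.004 0.0365 0.112 -0.043 0 -1" --pt "-0.002 -0.005 0.043 0.131 -0.05 0 -1" --pt "-0.0023 -0.006 0.049 0.149 -0.058 0 -1" --newtons 30

```text
time_s: 12.65
ee_pos: [0.5341, 0.2145, 0.0659]
eef_rot: [3.14, -0.164, 1.202]
force: [-1.9, -2.5, -4.1]
grip_width: 0.0133
```

```bash
python3 - <<'E'
from h import *
for n,(a,b,c,d),f in (("top",(220,160,380,280),5),("scene",(230,110,430,260),4)):
    p=cams.camera(n); im=p["image"][b:d,a:c]
    save(dict(image=cv2.resize(im,None,fx=f,fy=f,interpolation=cv2.INTER_CUBIC)),f"pics/{n}9.png")
o=ctrl.get_obs();print(o)
E
```

```text
{'time_s': 12.75, 'qpos': array([0.25601306, 0.45211953, 1.67054466, 0.1646434 , 0.92663656,
       0.53309503]), 'joint_vel': array([ 0.01706912,  0.02595056, -0.01014528, -0.0279724 ,  0.00289272,
        0.03332467]), 'tau': array([ -0.77449596, -59.17675138, -30.72939992,   0.61542666,
        -0.1605084 ,  -0.47508124]), 'ee_pos': array([0.53454823, 0.214418  , 0.06634351]), 'eef_rot': array([ 3.13907114, -0.16426173,  1.20098533]), 'force': array([ 0.71141381,  0.25862074, -2.88032019]), 'moment': array([ 0.09697372, -0.13074721,  0.04334157]), 'grip_width': 0.013726663999407612}
```

View pics/scene9.png

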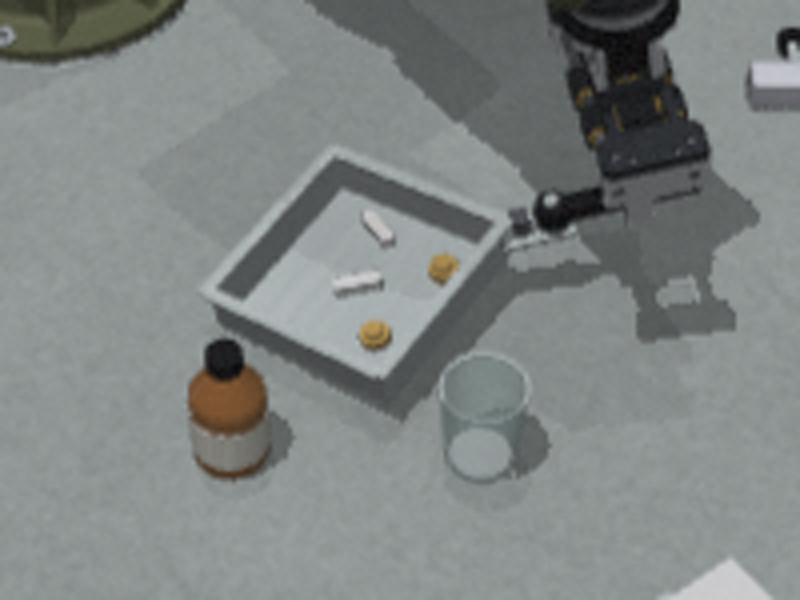

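Tray is tilting on its far corner, parts still in place. Continuing.

Call:
servo_tool --pt "-0.0005 -0.0013 0.006 0.019 -0.007 0 -1" --pt "-0.001 -0.0027 0.012 0.037 -0.014 0 -1" --pt "-0.0016 -0.004 0.018 0.056 -0.022 0 -1" --pt "-0.0022 -0.0058 0.024 0.075 -0.029 0 -1" --pt "-0.003 -0.0075 0.0295 0.093 -0.036 0 -1" --pt "-0.0036 -0.0093 0.0355 0.112 -0.043 0 -1" --pt "-0.0043 -0.0112 0.0415 0.131 -0.05 0 -1" --pt "-0.005 -0.0133 0.047 0.149 -0.058 0 -1"

```text
time_s: 13.42
ee_pos: [0.5295, 0.2008, 0.114]
eef_rot: [3.139, -0.326, 1.201]
force: [-0.0, -2.0, -4.1]
grip_width: 0.014
```

```bash
python3 - <<'E'
from h import *
for n,(a,b,c,d),f in (("scene",(230,110,430,260),4),):
    p=cams.camera(n); im=p["image"][b:d,a:c]
    save(dict(image=cv2.resize(im,None,fx=f,fy=f,interpolation=cv2.INTER_CUBIC)),f"pics/{n}10.png")
o=ctrl.get_obs();print(o)
E
```

```text
{'time_s': 13.4667, 'qpos': array([0.16444116, 0.3304576 , 1.74284664, 0.35225756, 0.92384009,
       0.34156637]), 'joint_vel': array([ 0.02179127,  0.01919655, -0.01738328, -0.05159599, -0.00633691,
        0.05892508]), 'tau': array([  2.33105689, -49.45749879, -31.65112495,   0.23849197,
        -0.24742951,   0.49527716]), 'ee_pos': array([0.52978512, 0.20053668, 0.11488142]), 'eef_rot': array([ 3.13759226, -0.32810552,  1.20093694]), 'force': array([ 0.67291738,  0.68294216, -2.01814808]), 'moment': array([ 0.07535526, -0.04426032,  0.02287643]), 'grip_width': 0.013403424270234115}
```

View pics/scene10.png

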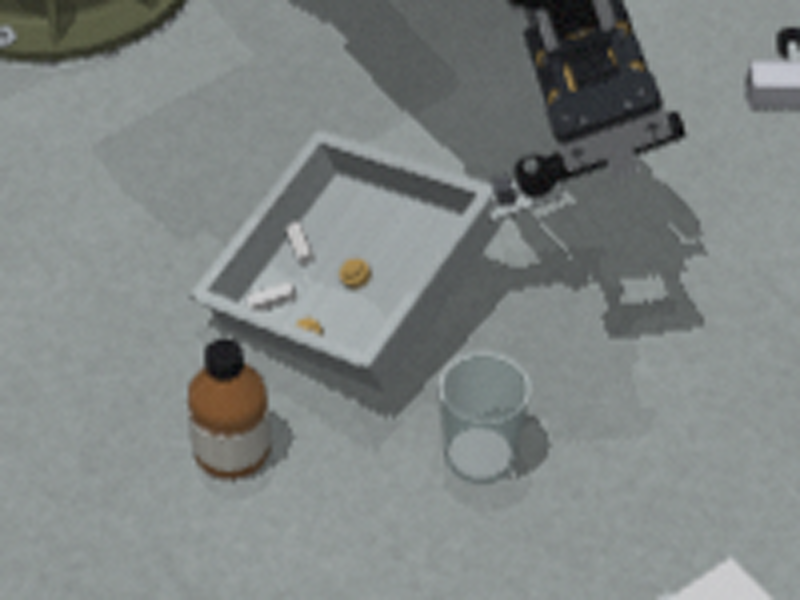

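Call:
servo_tool --pt "-0.0008 -0.002 0.005 0.019 -0.007 0 -1" --pt "-0.0017 -0.0044 0.011 0.037 -0.014 0 -1" --pt "-0.0026 -0.0068 0.016 0.056 -0.022 0 -1" --pt "-0.0036 -0.0092 0.0215 0.075 -0.029 0 -1" --pt "-0.0045 -0.0118 0.027 0.093 -0.036 0 -1" --pt "-0.0056 -0.0145 0.032 0.112 -0.043 0 -1" --pt "-0.0066 -0.0172 0.037 0.131 -0.05 0 -1" --pt "-0.0078 -0.02 0.042 0.149 -0.058 0 -1"

```text
time_s: 14.13
ee_pos: [0.5221, 0.1804, 0.1576]
eef_rot: [3.137, -0.49, 1.201]
force: [0.4, 0.6, -3.8]
grip_width: 0.0138
```

Call:
servo_tool --pt "-0.001 -0.003 0.005 0.019 -0.007 0 -1" --pt "-0.0023 -0.006 0.01 0.037 -0.014 0 -1" --pt "-0.0035 -0.0092 0.015 0.056 -0.022 0 -1" --pt "-0.0048 -0.0125 0.02 0.075 -0.029 0 -1" --pt "-0.006 -0.0158 0.025 0.093 -0.036 0 -1" --pt "-0.0074 -0.0193 0.03 0.112 -0.043 0 -1" --pt "-0.0088 -0.0228 0.035 0.131 -0.05 0 -1" --pt "-0.01 -0.0264 0.039 0.149 -0.058 0 -1"

```text
time_s: 14.8
ee_pos: [0.512, 0.1536, 0.1972]
eef_rot: [3.136, -0.652, 1.202]
force: [0.8, 0.9, -2.9]
grip_width: 0.0135
```

```bash
python3 - <<'E'
from h import *
for n,(a,b,c,d),f in (("top",(220,160,380,280),5),("scene",(230,110,430,260),4),):
    p=cams.camera(n); im=p["image"][b:d,a:c]
    save(dict(image=cv2.resize(im,None,fx=f,fy=f,interpolation=cv2.INTER_CUBIC)),f"pics/{n}11.png")
o=ctrl.get_obs();print(o)
E
```

```text
{'time_s': 14.9, 'qpos': array([-0.07915079,  0.14866805,  1.86397139,  0.73402998,  1.04449404,
       -0.06157805]), 'joint_vel': array([ 0.02275378,  0.01144879, -0.0109354 , -0.03243978, -0.01768594,
        0.03875002]), 'tau': array([ -1.32557172, -43.35083842, -33.2782352 ,   1.82883393,
         0.36371416,  -0.53948924]), 'ee_pos': array([0.51219478, 0.15333746, 0.19719927]), 'eef_rot': array([ 3.13562403, -0.6515176 ,  1.20085559]), 'force': array([-0.63357907,  0.79102323, -3.18601179]), 'moment': array([-0.1882183 , -0.0449569 , -0.00075132]), 'grip_width': 0.013520121473917363}
```

View pics/scene11.png

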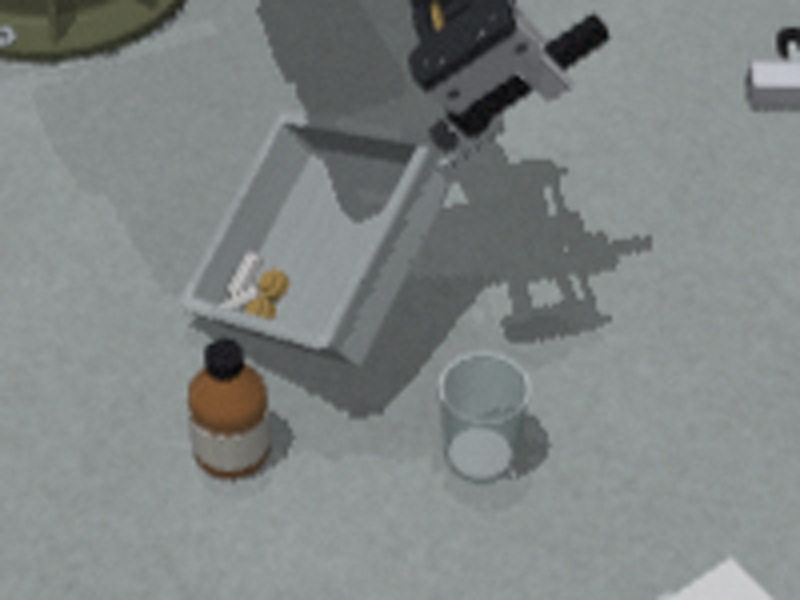

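View pics/top11.png

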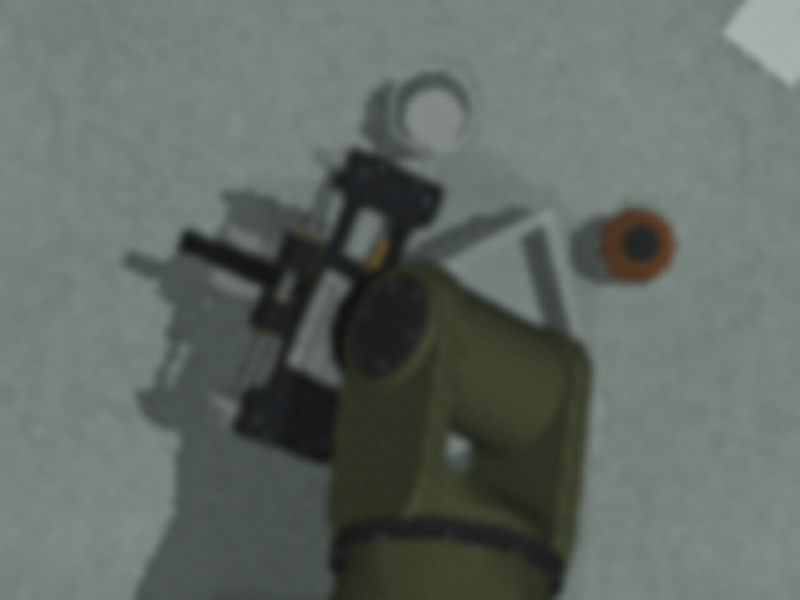

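Call:
servo_tool --pt "0 0 0 0 0 0 -1" --pt "0 0 0 0 0 0 -1" --pt "0 0 0 0 0 0 -1" --pt "0 0 0 0 0 0 -1" --pt "0 0 0 0 0 0 -1" --pt "0 0 0 0 0 0 -1" --pt "0 0 0 0 0 0 -1" --pt "0 0 0 0 0 0 -1"

```text
time_s: 15.57
ee_pos: [0.5122, 0.1534, 0.1972]
eef_rot: [3.136, -0.652, 1.201]
force: [0.6, 1.1, -3.8]
grip_width: 0.014
```

```bash
cat > meas.py <<'E'
from h import *
import sys
from scipy.spatial.transform import Rotation as Ro
o=ctrl.get_obs(); print(o["time_s"],o["ee_pos"],o["eef_rot"],o["force"],o["grip_width"])
a=-o["eef_rot"][1]; yaw=np.radians(68.9-45); d=np.array([np.cos(np.radians(68.9)),np.sin(np.radians(68.9)),0])
R=Ro.from_rotvec(a*np.array([d[1],-d[0],0]))*Ro.from_rotvec([0,0,yaw]); R=R.as_matrix()
p=cams.camera("scene"); n=sys.argv[1]
# tray pose from gripper: TCP in tray frame fixed at grasp: along diag .2015, z .0163
tcp=np.array([.2015*np.cos(np.pi/4),.2015*np.sin(np.pi/4),.0163]); t=np.array(o["ee_pos"])-R@tcp
print("origin",t,"a",a); c=lambda x:R@np.array(x)+t
print("low corner outer z",c([-.075,-.075,0]),"inner",c([-.071,-.071,.005]),"grip",c([.1414,.1414,.037]))
im=p["image"].copy()
big=cv2.resize(im[110:260,230:430],None,fx=4,fy=4,interpolation=cv2.INTER_CUBIC)
for s1,s2 in ((1,1),(1,-1),(-1,-1),(-1,1)):
    for X,col in (((s1*.075,s2*.075,.04),(255,0,0)),((s1*.071,s2*.071,.005),(0,255,0))):
        u,v=proj(p,c(X)); cv2.circle(big,(int((u-230)*4),int((v-110)*4)),3,col,-1)
def onfloor(u,v,z):  # in tray frame
    Rc,tc=RT(p); cam=-Rc.T@tc; dr=Rc.T@np.array([(u-p["cx"])/p["fx"],(v-p["cy"])/p["fy"],1.])
    A=R.T@(cam-t);B=R.T@dr; return A+B*(z-A[2])/B[2]
for k,z in (("nut_a",0.005),("bar_a",.005)):
    for r in cams.place_of(p,k)[:4]:
        u,v=pix(p,r["at"]); X=onfloor(u,v,z); print(k,round(r["p"],2),((u-230)*4).__round__(),((v-110)*4).__round__(),X.round(3),"dist",np.linalg.norm(X-[-.071,-.071,.005]).round(4))
for k in ("handle_grip","low_corner"):
    for r in cams.place_of(p,k)[:1]: print(k,r["p"],pix(p,r["at"]),proj(p,c([.1414,.1414,.037] if k[0]=="h" else [-.071,-.071,.005])))
for m,z in [(m,float(z)) for m,z in zip(sys.argv[2::2],sys.argv[3::2])]:
    x,y=map(float,m.split(",")); X=onfloor(230+x/4,110+y/4,z); print(m,X.round(4),"dist to corner (z=5mm)",np.hypot(*(X[:2]+.071)).round(4))
save(dict(image=big),f"pics/{n}.png")
E
python3 meas.py m1
```

```text
15.5667 [0.512191   0.15340147 0.1971693 ] [ 3.13570574 -0.65150877  1.2008908 ] [ 0.5645687   1.11689641 -3.83959196] 0.013990119382109558
origin [0.45806814 0.0131388  0.06202109] a 0.65150877311582
low corner outer z [ 0.42770584 -0.06554696 -0.00229595] inner [ 0.42823367 -0.06417904  0.00511014] grip [0.50723422 0.14055566 0.21270142]
nut_a 0.52 257 324 [-0.032 -0.066  0.005] dist 0.0391
nut_a 0.42 272 290 [-0.035 -0.038  0.005] dist 0.0488
bar_a 0.72 339 245 [0.007 0.005 0.005] dist 0.1088
bar_a 0.56 246 323 [-0.043 -0.067  0.005] dist 0.0282
bar_a 0.38 255 296 [-0.049 -0.046  0.005] dist 0.0331
handle_grip 0.64 (364.608, 124.92000000000002) (np.float64(365.4770706608374), np.float64(126.8669398763657))
low_corner 0.6 (282.624, 188.68) (np.float64(284.84092790674686), np.float64(190.27850703724013))
```

View pics/m1.png

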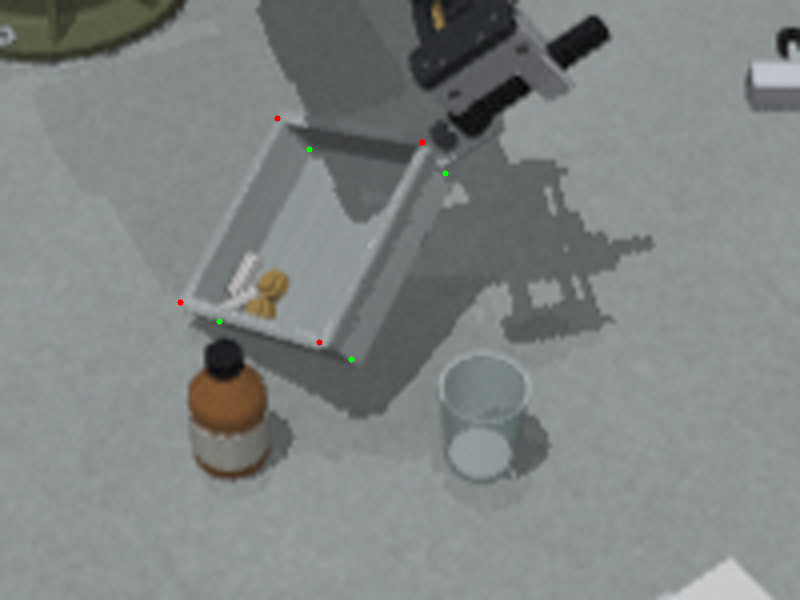

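```bash
python3 meas.py m2 238,273 .016 267,282 .018 257,307 .018 235,298 .016 
```

```text
15.8167 [0.51221743 0.15333443 0.197228  ] [ 3.13551173 -0.65153343  1.2008836 ] [ 0.41741346  1.19578245 -3.26556474] 0.013628569612383835
origin [0.45809577 0.01307487 0.06207608] a 0.651533433467162
low corner outer z [ 0.42773403 -0.06560941 -0.00224304] inner [ 0.4282618  -0.06424166  0.00516309] grip [0.5072605  0.14048826 0.21275978]
nut_a 0.67 464 445 [ 0.197 -0.103  0.005] dist 0.2698
nut_a 0.57 258 315 [-0.036 -0.059  0.005] dist 0.0373
nut_a 0.38 274 284 [-0.036 -0.034  0.005] dist 0.0513
bar_a 0.52 244 314 [-0.05  -0.061  0.005] dist 0.0235
bar_a 0.47 256 282 [-0.054 -0.036  0.005] dist 0.0384
bar_a 0.46 491 449 [ 0.218 -0.1    0.005] dist 0.2905
handle_grip 0.66 (427.328, 134.4) (np.float64(365.4622512532313), np.float64(126.86446019501686))
low_corner 0.85 (283.584, 189.39999999999998) (np.float64(284.8247396243946), np.float64(190.2810460108725))
238,273 [-0.0637 -0.0363  0.016 ] dist to corner (z=5mm) 0.0355
267,282 [-0.0279 -0.0379  0.018 ] dist to corner (z=5mm) 0.0543
257,307 [-0.025  -0.0572  0.018 ] dist to corner (z=5mm) 0.0481
235,298 [-0.0536 -0.0546  0.016 ] dist to corner (z=5mm) 0.0239
```

```bash
python3 - <<'E'
from h import *
p=cams.camera("scene"); im=p["image"][160:200,265:315]
save(dict(image=cv2.resize(im,None,fx=14,fy=14,interpolation=cv2.INTER_CUBIC)),"pics/m3.png")
E
```

```text
(no output)
```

View pics/m3.png

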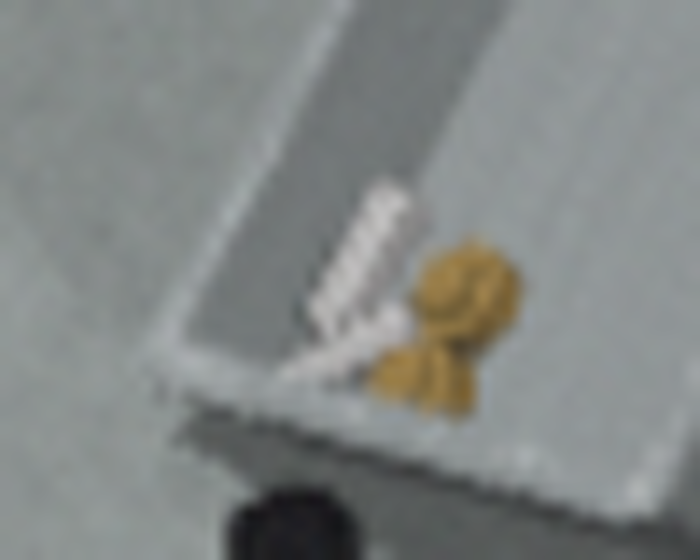

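```bash
python3 -c "
from h import *
o=ctrl.get_obs();print(o['time_s'],o['joint_vel'].round(4),o['ee_pos'],o['force'])
hand_in()"
```

```text
16.1167 [-0.0002  0.0008  0.0001 -0.0012  0.001  -0.0017] [0.51223993 0.15332559 0.19724244] [-0.32891941  0.11726695 -3.07499551]
the job is handed in; nothing more can be done
```

I swung the handle out to its end stop while the tray stood flat. I then gripped it at about 60 mm from the hinge (30 N), tipped the tray about its far corner, and handed in at 16.1 s with the tray still held.

- **Handle:** after I pushed it to the stop and let go, the handle lay at about 68–69° and the tray's diagonal at 69°, so it was seated. No force peak showed when the catch clicked, so I judged the seating only from the cameras. The last push past the stop turned the tray by about 2°.
- **Tilt and heights:** the tilt was about 0.65 rad. I worked it out from the tool pose, and it matched the camera image to within 1–2 pixels. The low inner corner was about 5 mm above the bench and the grip point about 0.21 m.
- **Parts:** I measured all four parts in the low corner, at about 24, 36, 48 and 54 mm from it; the limit is 68 mm. The part-finding network placed the nuts and bars within about 51 mm. It also gave some false detections on the open bench at (464,445) and (491,449) in the zoomed scene picture, which I ignored after viewing the picture.
- **Conflicting reading:** in the last check the network placed the handle grip about 60 pixels from where the tool pose puts it. Its reading just before agreed to within 2 pixels, so I took this one as a false detection.
- **Arm and bystanders:** the arm was still, with about 3 N on the wrist from the tray's weight. The last overview picture showed the bottle and beaker standing where they were, with a gap to the tray.

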